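Clamp a salvaged cooling block in the teardown fixture

ROBOT

A 6-joint arm with a two-finger parallel gripper is mounted at the origin on the work surface. World frame = base frame: x ahead of the robot, y to its left, z up, the work surface at z = 0. Lengths are in mm, angles in rad, forces in N, time in s.
With the tool pointing down it reaches from about 300 to 775 mm from the base axis. Payload 14.6 kg.
Tool frame: the origin (TCP) lies between the finger pads; the fingertips stand 25 mm ahead of it and the grasp point (between the pads) lies 6 mm ahead of it; z points along the fingers, y is the line along which they close (so a half turn about z gives the same grasp; the last joint's range is limited). The gripper opens to 94 mm and grips with 3 to 60 N. Pads are 16 mm wide; open, the fingers measure 119 mm over their backs; the gripper's body (75 mm by 177 mm) begins 78 mm behind the grasp point.
Start: joints at [1.054, 0.3, 1.521, -0, 1.321, -0.067], TCP at [239.128, 495.285, 205.446] pointing down, gripper open.
Joint ranges: [-3.03, 3.03], [-0.79, 2.21], [0.23, 2.52], [-1.04, 4.18], [0, 3.07], [-2.55, 2.55]. Speed limits (rad/s): [2.22, 2.22, 2.57, 3.14, 3.14, 3.14].

INTERFACE

Orientations are given as [roll, pitch, yaw] about the fixed x, y, z axes, in that order (R = Rz(yaw) Ry(pitch) Rx(roll)).
In Python, from cell import manip gives the robot as it stands. The module is installed in compiled form; this text tells all that it offers.
- The arm moves only by the tool step_arm, never from a script. Its argument "series" is one flat list of numbers, 5 for each row, row after row: the shift along the world's x, y, z in mm, then the turn about the world's z in rad, then the closure, from 0 (fully open) to 1 (shut). In form: [dx, dy, dz, spin, jaw, dx, dy, dz, spin, jaw, ...]. A call has 1 to 20 rows; each row shifts and turns the commanded pose from where the row before left it; what a row does not reach is not made up. A row lasts 1/8 s, in which the tool goes at most 62.5 mm and 10.7 degrees, less where a joint would pass 70% of its speed; a pose out of reach is approached as far as the arm can. A call is refused whole if a number of a shift passes 62.5 or a number of a turn 0.188, either way. A call with a gripper value outside its range is refused whole. The fingers move at their own pace and stop on an object; "squeeze" is the grip in N (left out, the last holds). Time passes only in rows, so rows that do not move let the fingers close. It gives the time, the measured TCP pose, the force, the opening and the grip force at its end, in the units of the state.
- manip.read_state(): the state, without advancing time (a new reading comes with each control period).
- manip.camera(name): name is "scene" or "top"; returns (picture, depth): 400x640x3 uint8, blue, green, red; 400x640 float32, mm along the optical axis (not along the pixel's ray), 0 where there is no reading.
- manip.camera_info(name): a dict with "fovy" (degrees; the focal length in pixels is half the picture's height over the tangent of half this angle, whatever the lens; pixels are square), "cx", "cy" (the principal point, pixels), "eye" and "orientation" of the camera in the world. Camera axes: x right, y down, z forward; pixel columns grow to the right and rows downward; lengths in mm; the calibration is good to about 2 mm. A picture is of the moment at which its call begins. camera_info takes no time and is no camera call.
- manip.sign_off(): hands the job in; it is judged then, once.
The state is a dict: "clock": time; "joints": joint angles; "qd": joint speeds; "effort": joint torques, N m; "eef_pos": TCP position; "eef_rot": TCP orientation; "wrist_force": force on the tool from outside, world axes, zero at the start; "moment": the same for the moment, N m; "finger_gap": finger opening in mm; "finger_force": force on a finger pad.
Only numpy, scipy, OpenCV 4.12 (cv2) and the standard library are available. Lean on these libraries where they do the work, as an engineer would, in place of code of your own. Each camera call takes 0.05 s, during which the arm holds its last target. There are 200 camera calls.

TASK

The toggle clamp was left down on an empty nest: swing its red-knobbed handle right back to open it. Take the silver finned cooling block out of the yellow tray and lower it gently into the nest between the blue cheeks, fins up, setting it down on the way to change your grip. Let go of it, then swing the handle over centre again until it is fully home and the pad clamps the block; leave the other things where they are.

Things in the scene. Friction and masses are not known exactly. Their poses are not given: they have to be found in the camera images.
- fixture: Fixed holding fixture: steel base plate 210 x 130 x 12 mm (local x -45 to +165, y -65 to +65 mm). Origin on the table below the nest's centre; +x runs from the nest to the toggle clamp (roughly world -y; place and yaw vary), y along the nest and the clamp's hinge axes, z up. The block goes in with its length along y, either way round.
- nest (a point): Centre of the nest floor, 12 mm above the table, axes as the fixture. Blue cheeks 6 mm thick, 50 mm long, stand 45 mm apart at x = +-22.5 mm, straight to 34 mm above this floor, then flared outward to 42 mm. They stand well above a seated block, so it can be lowered only when held by its ends, not its sides. The ends are open but for ribs 5 mm high, 64 mm apart.
- handle (a joint): Handle angle, rad: 0 shut, at its stop; grows as it swings from the nest towards local +x; 1.55 fully open, at its stop. Lean from vertical = value - 0.25. Starts at 0 to 0.25; friction holds it about where it is left. The hold-down arm is linked to it: lowest (dead centre) at 0.08, up and clear of the nest near 1.55. On a block it meets it near 0.5, needs about 4 N at the grip, locks below 0.08.
- handle_pivot (a point): Axis of the handle, on the fixture at local (143.5, 0) mm, 57 mm above the table; axes as the fixture. The handle turns about local y.
- handle_grip (a point): Centre of the red drum knob at the end of the steel handle rod (10 mm diameter), 95 mm from the pivot. The drum, 28 mm in diameter and 26 mm long along the fixture's y, turns freely on its pin, parallel to y: pinched from above by its two flat ends (fingers closing along y) it lets the tool keep pointing down all along the arc. It can also be pushed.
- pad: Rubber pad, 16 mm diameter, on a sprung spindle at the end of the hold-down arm (115 mm long); origin at the centre of its lower face. Clamp shut: over the nest's centre, about 12 mm above the nest floor if empty; on a block the clamp gives and the pad presses with about 9 N. Clamp fully open: about 185 mm above the table, 90 mm from the nest's centre towards the clamp.
- block: Cooling block to be clamped: aluminium fins on a copper bottom plate, a solid 58 x 40 x 26 mm, 0.13 to 0.25 kg. Origin at the centre of its copper underside; x along its 58 mm length, y across its 40 mm width, z up (fins). Starts in one of the three places of the tray, length across the tray.
- tray: Fixed yellow parts tray, outside 310 (local x) x 74 (y) x 38 mm tall, walls and floor 4 mm; origin at the centre of its underside. The three modules lie in it 90 mm apart along local x, their length across the 66 mm inner width, so that they can be grasped only by their 40 mm width (fingers closing along the tray's x). The walls are higher than the modules.
- mat: Fixed green mat 100 x 100 x 3 mm, empty, between tray and fixture: a place to set the block down and change the grip. Origin at the centre of its underside.
- fan: Bystander, loose, to be left alone: black fan module, 56 x 40 x 22 mm, in the tray.
- cell: Bystander, loose, to be left alone: white battery module with a blue top, 56 x 40 x 18 mm, in the tray.
- screwdriver: Bystander, loose, to be left alone: screwdriver with a yellow handle, 180 mm, lying at the far side.
- cutter: Bystander, loose, to be left alone: orange box cutter, 150 mm, lying on the left.
- pliers: Bystander, loose, to be left alone: pliers with orange grips, 180 mm, lying on the left.
- jar: Bystander, loose, to be left alone: clear screw jar with a black cap, 52 mm across, 70 mm tall, standing on the right.
Not all that is in view belongs to the job. Leave any purple or turquoise look-alike of the block alone.

How it is judged:
By the outcome, as a careful person would: the job done as asked, in the order asked, and still so for the second after the job is handed in, with the robot touching nothing.
It also fails if it takes over 72 s, if anything falls off the work surface, if the arm or the gripper's body presses on something with over 40 N, if the wrist force passes 120 N, or if a joint passes its speed limit or range.

## Working session

There is one attempt and no reset: what is moved stays moved. The work goes in short steps, Python scripts to look and compute and a tool call to move; the robot and the scene stay as the last step left them, time stands still between calls to the robot, and variables do not carry over. Pictures are saved under pics/ and viewed, at most 10 in all, crops included, and the job is handed in when it is done.

Besides the shell and the picture viewer there is one more tool, called after "Call:" as a command line: name --argument value ..., lists and objects as JSON in quotes. step_arm: Moves the arm, as the interface text tells. Its arguments: {"type":"object","properties":{"series":{"type":"array"},"squeeze":{"type":"number"}},"required":["series"]}

```bash
mkdir -p pics; python3 - <<'E'
from cell import manip
import cv2,numpy as np
for n in("scene","top"):
    p,d=manip.camera(n); cv2.imwrite(f"pics/{n}0.png",p); np.savez(f"{n}0.npz",p=p,d=d)
    i=manip.camera_info(n); print(n,i, (d>0).mean())
print(manip.read_state())
E
```

```text
scene {'fovy': 47.937461076817485, 'cx': 324.0061485077327, 'cy': 194.19723165092225, 'eye': array([1687.86581479,  281.74688614,  904.00812182]), 'orientation': array([-2.19266899e+00,  1.78863832e-03,  1.75338892e+00])} 0.98246484375
top {'fovy': 46.541931510915234, 'cx': 310.72607737594666, 'cy': 194.22330659978581, 'eye': array([ 444.34715917,   46.93718151, 1598.67198944]), 'orientation': array([-3.04540235,  0.01063404, -1.54498843])} 0.99607421875
{'clock': 0.1, 'joints': array([ 1.05437192e+00,  3.00404165e-01,  1.52153585e+00, -3.08660789e-05,
        1.32067588e+00, -6.66230913e-02]), 'qd': array([-0.00019506, -0.00082948, -0.00353639, -0.00017857, -0.0003029 ,
       -0.00021346]), 'effort': array([ 6.63605751e-04, -5.32648587e+01, -3.53281045e+01,  7.08840997e-02,
        2.34844390e-02, -2.77485282e-05]), 'eef_pos': array([239.03669507, 495.0764775 , 204.94217462]), 'eef_rot': array([-3.14056969e+00, -3.82895368e-05,  2.69179898e+00]), 'wrist_force': array([ 0.53566045, -0.25690749,  0.41605538]), 'moment': array([-0.00312963,  0.02929296,  0.01747997]), 'finger_force': 0.0, 'finger_gap': 94.05805738151841}
```

View pics/scene0.png

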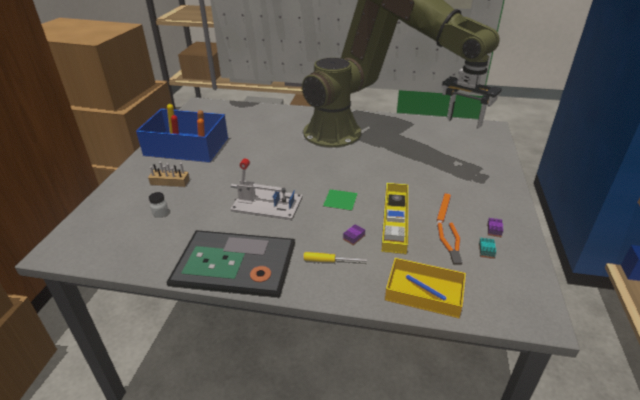

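View pics/top0.png

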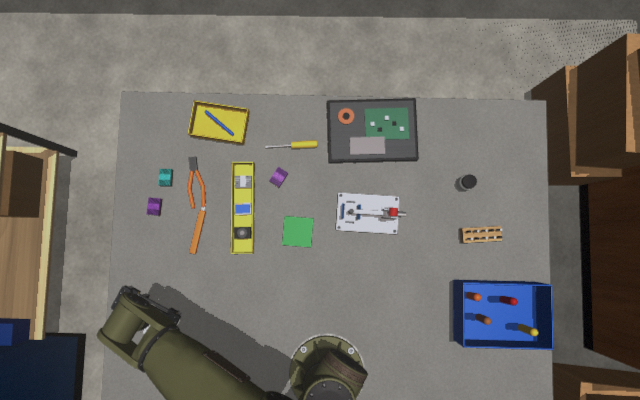

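```bash
cat > h.py <<'E'
from cell import manip
import cv2,numpy as np
from scipy.spatial.transform import Rotation as Ro
def cam(n):
    i=manip.camera_info(n); return i,200/np.tan(np.radians(i["fovy"])/2),Ro.from_euler("xyz",i["orientation"]).as_matrix()
def plane(n,uv,z):
    i,f,R=cam(n); uv=np.atleast_2d(uv).astype(float)
    r=np.c_[(uv[:,0]-i["cx"])/f,(uv[:,1]-i["cy"])/f,np.ones(len(uv))]@R.T
    return i["eye"]+r*((z-i["eye"][2])/r[:,2])[:,None]
def proj(n,P):
    i,f,R=cam(n); c=(np.atleast_2d(P)-i["eye"])@R
    return c[:,:2]/c[:,2:]*f+[i["cx"],i["cy"]]
def mask(p,lo,hi,box=None):
    m=cv2.inRange(cv2.cvtColor(p,cv2.COLOR_BGR2HSV),np.array(lo),np.array(hi))
    if box:
        k=np.zeros_like(m);x0,y0,x1,y1=box;k[y0:y1,x0:x1]=255;m&=k
    return m
def rect(n,m,z):
    """rectangle of the mask, on plane z, in world mm"""
    v,u=np.nonzero(m); P=plane(n,np.c_[u,v],z)[:,:2].astype(np.float32)
    c,s,a=cv2.minAreaRect(P); 
    return np.round(c,1),np.round(s,1),round(a,1),len(u),np.round(P.mean(0),1)
E
python3 - <<'E'
from h import *
p=np.load("top0.npz")["p"]; d=np.load("top0.npz")["d"]
print("tray",rect("top",mask(p,(22,100,60),(35,255,255),(222,155,262,262)),38))
print("mat",rect("top",mask(p,(50,100,50),(75,255,255),(270,205,325,260)),3))
pl=mask(p,(0,0,150),(180,60,255),(325,185,410,245)); print("plate",rect("top",pl,12))
kn=mask(p,(0,150,80),(6,255,255),(380,200,412,225)); print("knob",rect("top",kn,150), np.argwhere(kn).mean(0)[::-1])
ch=mask(p,(100,80,40),(125,255,255),(325,185,410,245)); print("cheeks",rect("top",ch,50))
s=np.load("scene0.npz")["p"]
ks=mask(s,(0,150,80),(6,255,255),(232,150,256,175)); print("knobS",np.argwhere(ks).mean(0)[::-1],ks.sum()/255)
a=cv2.resize(p[150:265,220:410],None,fx=4,fy=4,interpolation=cv2.INTER_CUBIC)
cv2.imwrite("pics/c1.png",a)
b=cv2.resize(s[145:255,225:425],None,fx=4,fy=4,interpolation=cv2.INTER_CUBIC)
cv2.imwrite("pics/c2.png",b)
E
```

```text
tray (array([545.4, 296.3]), array([307.9,  78.1]), 2.2, 1487, array([542., 298.], dtype=float32))
mat (array([469.9, 110.3]), array([98.2, 97.4]), 86.5, 818, array([469.8, 110.1], dtype=float32))
plate (array([ 538.5, -138.7]), array([233. , 131.2]), 87.8, 1950, array([ 538.3, -125.9], dtype=float32))
knob (array([ 536.1, -193. ]), array([21.8, 21.9]), 1.4, 56, array([ 536.3, -191.9], dtype=float32)) [393.125      211.42857143]
cheeks (array([540.5, -66.9]), array([61.6, 43.9]), 87.9, 57, array([539.4, -65. ], dtype=float32))
knobS [244.66666667 161.58333333] 36.0
```

View pics/c1.png

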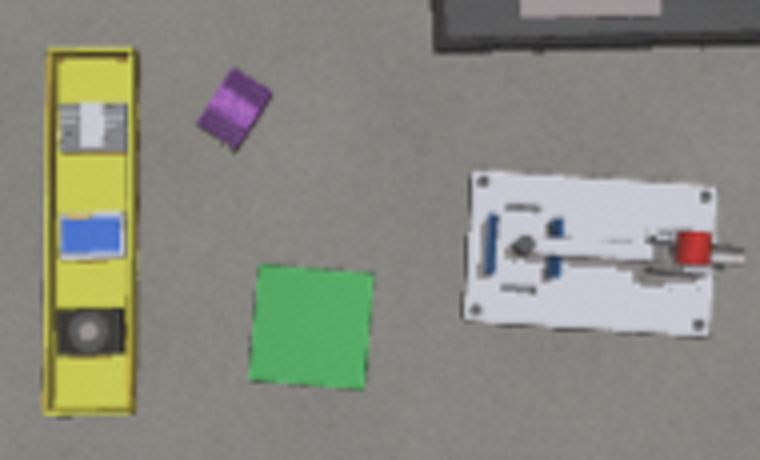

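View pics/c2.png

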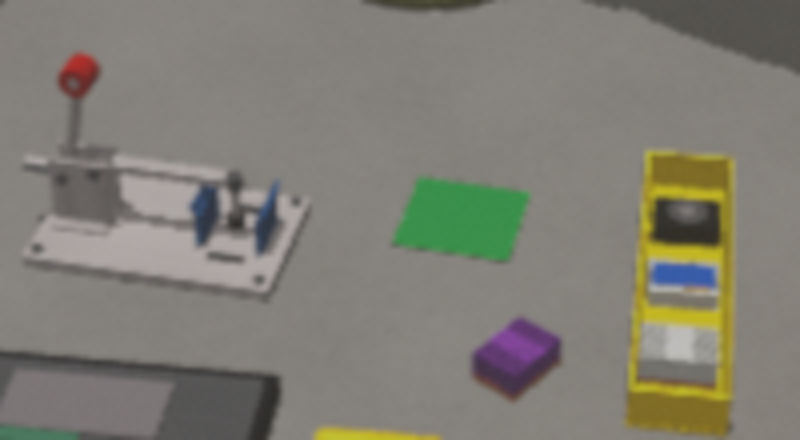

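Silver finned block is in the tray at top pixel ≈(243,182), i.e. crop 1 (93,127). The other candidates are the purple ones at (278,177) and (154,207) and the turquoise one at (165,177). All three are outside the tray and the wrong colour, so silver it is. The knob is at crop 1 (695,248), and the plate corners are visible there too.

```bash
python3 - <<'E'
from h import *
c=lambda q:(np.array(q,float)+.5)/4-.5+[220,150]
C=plane("top",c([(471,171),(717,187),(709,337),(463,320)]),12)[:,:2]; print("plate",C.round(1),C.mean(0))
ex=(C[1]+C[2]-C[0]-C[3])/2; print("len",np.linalg.norm(ex)); L=ex/np.linalg.norm(ex)
ey=(C[0]+C[3]*-1+C[1]-C[2])/2; ey/=np.linalg.norm(ey); print("yaw x",np.degrees(np.arctan2(*ex[::-1])),"from y",np.degrees(np.arctan2(*ey[::-1]))-90)
nest=C.mean(0)-60*L; print("nest",nest,"pivot",nest+143.5*L)
T=plane("top",c([(48,48),(137,48),(134,413),(43,413)]),38)[:,:2]; print("tray",T.round(1),T.mean(0), np.degrees(np.arctan2(*((T[0]+T[1]-T[2]-T[3])[::-1]))))
B=plane("top",c([(59,103),(127,103),(127,152),(61,152)]),30)[:,:2]; print("block",B.round(1),B.mean(0))
M=plane("top",c([(260,265),(374,273),(365,388),(249,380)]),3)[:,:2]; print("mat",M.mean(0))
# knob, two rays
def ray(n,uv):
    i,f,R=cam(n); r=R@[(uv[0]-i["cx"])/f,(uv[1]-i["cy"])/f,1]; return i["eye"],r/np.linalg.norm(r)
a,u=ray("top",c((695,248)));b,v=ray("scene",(244.67,161.58))
s=np.linalg.lstsq(np.c_[u,-v],b-a,rcond=None)[0]; P,Q=a+u*s[0],b+v*s[1]; K=(P+Q)/2
print("knob",P,Q,"local x",(K[:2]-nest)@L,"lean",np.arctan2((K[:2]-nest)@L-143.5,K[2]-57))
D=np.load("top0.npz")["d"]; print(D[176:190,243],D[170,243])
E
```

```text
plate [[ 605.6  -23.4]
 [ 597.  -233.8]
 [ 469.1 -228. ]
 [ 478.1  -19.2]] [ 537.45850101 -126.08297268]
len 209.78774117853143
yaw x -92.40232927211136 from y -92.24314300886498
nest [539.9734773  -66.13570507] pivot [ 533.95849234 -209.50958678]
tray [[699.1 339.2]
 [701.  263.5]
 [393.2 254.4]
 [391.2 330.4]] [546.13953658 296.89506655] 1.662552881613725
block [[653.3 329.4]
 [654.7 271.3]
 [612.8 269.7]
 [611.4 325.9]] [633.035862   299.08455939]
mat [469.60900856 109.42883981]
knob [ 535.16224536 -191.32580312  158.00837596] [ 534.3293684 -188.4418188  157.4789085] local x 123.85847146062457 lean -0.19254998330058135
[1582.3033 1590.8829 1584.7933 1582.1417 1583.1575 1583.282  1578.1552
 1587.2545 1581.2756 1581.5688 1578.205  1579.6644 1604.9977 1610.3009] 1614.3158
```

Call:
step_arm --series '[18.5, -42.8, 12, -0.0726, 0, 18.5, -42.8, 12, -0.0726, 0, 18.5, -42.8, 12, -0.0726, 0, 18.5, -42.8, 12, -0.0726, 0, 18.5, -42.8, 0, -0.0726, 0, 18.5, -42.8, 0, -0.0726, 0, 18.5, -42.8, 0, -0.0726, 0, 18.5, -42.8, 0, -0.0726, 0, 18.5, -42.8, 0, -0.0726, 0, 18.5, -42.8, 0, -0.0726, 0, 18.5, -42.8, 0, -0.0726, 0, 18.5, -42.8, 0, -0.0726, 0, 18.5, -42.8, 0, -0.0726, 0.3, 18.5, -42.8, 0, -0.0726, 0.4, 18.5, -42.8, 0, -0.0726, 0.4, 18.5, -42.8, 0, -0.0726, 0.4, 0, 0, 0, 0, 0.4, 0, 0, 0, 0, 0.4]' --squeeze 15

```text
clock: 2.35
eef_pos: [534.9, -189.1, 253.0]
eef_rot: [-3.141, -0.0, 1.531]
wrist_force: [0.4, 0.1, -0.5]
finger_gap: 56.3
finger_force: 0.0
```

Call:
step_arm --series '[0, 0, -25, 0, 0.4, 0, 0, -25, 0, 0.4, 0, 0, -25, 0, 0.4, 0, 0, -22, 0, 0.4, 0, 0, 0, 0, 0.4, 0, 0, 0, 0, 0.6, 0, 0, 0, 0, 1, 0, 0, 0, 0, 1, 0, 0, 0, 0, 1, 0, 0, 0, 0, 1]'

```text
clock: 3.6
eef_pos: [534.6, -189.5, 157.0]
eef_rot: [-3.14, -0.0, 1.53]
wrist_force: [-6.2, 1.2, 4.6]
finger_gap: 25.8
finger_force: 15.0
```

```bash
cat > arc.py <<'E'
import numpy as np,sys
a,b,n=float(sys.argv[1]),float(sys.argv[2]),int(sys.argv[3]); jaw=sys.argv[4]
f=np.linspace(a,b,n+1); d=np.diff(95*np.sin(f)); z=np.diff(95*np.cos(f))
print(", ".join(f"{-.041*x:.1f}, {-x:.1f}, {q:.1f}, 0, {jaw}" for x,q in zip(d,z)))
E
python3 arc.py -0.2 1.32 18 1
```

```text
-0.3, -7.9, 1.3, 0, 1, -0.3, -8.0, 0.6, 0, 1, -0.3, -8.0, -0.1, 0, 1, -0.3, -8.0, -0.8, 0, 1, -0.3, -7.9, -1.4, 0, 1, -0.3, -7.7, -2.1, 0, 1, -0.3, -7.5, -2.7, 0, 1, -0.3, -7.3, -3.4, 0, 1, -0.3, -7.0, -4.0, 0, 1, -0.3, -6.6, -4.5, 0, 1, -0.3, -6.2, -5.1, 0, 1, -0.2, -5.8, -5.6, 0, 1, -0.2, -5.3, -6.1, 0, 1, -0.2, -4.7, -6.5, 0, 1, -0.2, -4.2, -6.9, 0, 1, -0.1, -3.6, -7.2, 0, 1, -0.1, -3.0, -7.5, 0, 1, -0.1, -2.3, -7.7, 0, 1
```

Call:
step_arm --series '[-0.3, -7.9, 1.3, 0, 1, -0.3, -8.0, 0.6, 0, 1, -0.3, -8.0, -0.1, 0, 1, -0.3, -8.0, -0.8, 0, 1, -0.3, -7.9, -1.4, 0, 1, -0.3, -7.7, -2.1, 0, 1, -0.3, -7.5, -2.7, 0, 1, -0.3, -7.3, -3.4, 0, 1, -0.3, -7.0, -4.0, 0, 1]'

```text
clock: 4.72
eef_pos: [531.7, -259.4, 144.3]
eef_rot: [-3.14, 0.001, 1.53]
wrist_force: [-7.3, -0.7, 4.2]
finger_gap: 26.0
finger_force: 15.0
```

Call:
step_arm --series '[-0.3, -6.6, -4.5, 0, 1, -0.3, -6.2, -5.1, 0, 1, -0.2, -5.8, -5.6, 0, 1, -0.2, -5.3, -6.1, 0, 1, -0.2, -4.7, -6.5, 0, 1, -0.2, -4.2, -6.9, 0, 1, -0.1, -3.6, -7.2, 0, 1, -0.1, -3.0, -7.5, 0, 1, -0.1, -2.3, -7.7, 0, 1, 0, 0, 0, 0, 1]'

```text
clock: 5.98
eef_pos: [530.0, -300.9, 87.4]
eef_rot: [-3.14, 0.0, 1.53]
wrist_force: [-7.4, 0.5, 7.3]
finger_gap: 25.7
finger_force: 15.0
```

Call:
step_arm --series '[0, -0.5, -2, 0, 1, 0, -0.5, -1.5, 0, 1, 0, 0, 0, 0, 1]'

```text
clock: 6.35
eef_pos: [530.2, -301.8, 85.2]
eef_rot: [-3.141, 0.001, 1.53]
wrist_force: [-13.9, 4.3, 20.4]
finger_gap: 25.5
finger_force: 15.0
```

Call:
step_arm --series '[0, 0, 2, 0, 0.6, 0, 0, 0, 0, 0.5, 0, 0, 0, 0, 0.45, 0, 0, 0, 0, 0.4, 0, 0, 30, 0, 0.4, 0, 0, 50, 0, 0.4, 0, 0, 62, 0, 0.4, 0, 0, 62, 0, 0.4, 8, 50, 0, 0.0, 0.25, 8, 50, 0, 0, 0.25, 8, 50, 0, 0, 0.25, 8, 50, 0, 0, 0.25, 8, 50, 0, 0.015, 0.25, 8, 50, 0, 0.015, 0.25, 8, 50, 0, 0.015, 0.25, 8, 50, 0, 0.015, 0.25, 10, 50, 0, 0.015, 0.25, 10, 50, 0, 0, 0.25, 10, 50, 0, 0, 0.25, 10, 51, 0, 0, 0.25]'

```text
clock: 8.85
eef_pos: [634.8, 301.1, 289.2]
eef_rot: [3.142, -0.0, 1.605]
wrist_force: [-0.1, 0.3, -0.5]
finger_gap: 70.6
finger_force: 0.0
```

Call:
step_arm --series '[0, -1.5, -50, 0, 0.25, 0, 0, -50, 0, 0.25, 0, 0, -50, 0, 0.25, 0, 0, -40, 0, 0.25, 0, 0, 0, 0, 0.25, 0, 0, 0, 0, 0.25]'

```text
clock: 9.6
eef_pos: [635.5, 298.3, 101.4]
eef_rot: [3.139, -0.001, 1.605]
wrist_force: [0.1, -0.4, -0.1]
finger_gap: 70.3
finger_force: 0.0
```

```bash
python3 - <<'E'
from h import *
p,_=manip.camera("scene"); t,_=manip.camera("top")
a=cv2.resize(p[145:255,225:425],None,fx=4,fy=4,interpolation=cv2.INTER_CUBIC)
cv2.imwrite("pics/c3.png",a); print(manip.read_state()["eef_pos"])
E
```

```text
[635.62322336 298.37660671 101.76264274]
```

View pics/c3.png

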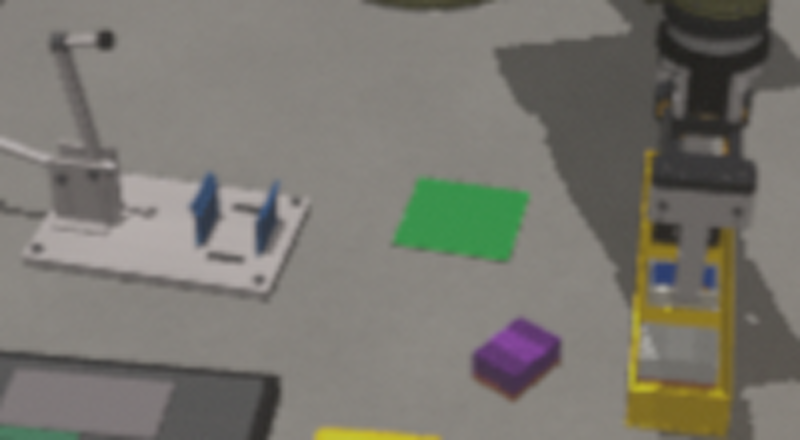

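Handle is fully open, the pad is up at crop (60,40), the nest is clear, and the gripper is over the silver block. Checking alignment and measuring the now-clear nest.

```bash
python3 - <<'E'
from h import *
print(plane("scene",(397.5,221),76), plane("scene",(225+678/4,145+355/4),17))
t,_=manip.camera("top"); m=mask(t,(95,60,30),(128,255,255),(325,185,380,240))
n,l,s,c=cv2.connectedComponentsWithStats(m)
for k in range(1,n):
    if s[k][4]>5: print(s[k],plane("top",c[k],50).round(1), rect("top",(l==k)*1,50)[:3])
print(proj("top",[[539.97-.04*22.5,-66.1-25.5,50],[540.9,-66.1+25.5,50],[540,-66.1,12]]))
cv2.imwrite("pics/c4.png",cv2.resize(t[180:245,325:420],None,fx=8,fy=8,interpolation=cv2.INTER_CUBIC))
E
```

```text
[[645.62617282 305.69502929  76.        ]] [[634.31170593 301.61796046  17.        ]]
[341 204   3  14  34] [[539.1 -39.2  50. ]] (array([541.4, -38.3]), array([43.4,  6.7]), 1.1)
[357 205   4  14  43] [[539.4 -93.6  50. ]] (array([539.5, -93.3]), array([43.4, 10. ]), 0.9)
[[357.98929615 211.60671336]
 [342.67766643 210.67324159]
 [349.50595941 211.80171932]]
```

View pics/c4.png

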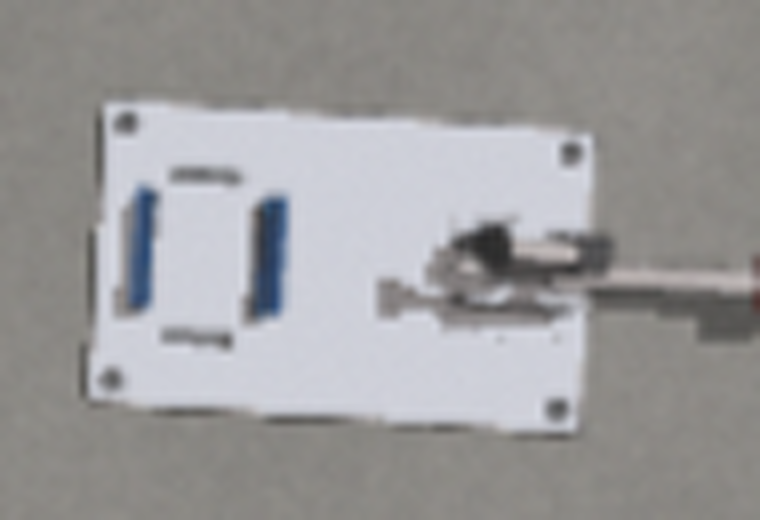

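Call:
step_arm --series '[-1, 1, -30, 0, 0.25, 0, 0, -13, 0, 0.25, 0, 0, 0, 0, 0.25]'

```text
clock: 10.12
eef_pos: [633.6, 298.9, 56.0]
eef_rot: [-3.141, 0.0, 1.605]
wrist_force: [-0.0, 0.5, 0.5]
finger_gap: 70.7
finger_force: 0.0
```

```bash
python3 - <<'E'
from h import *
p,_=manip.camera("scene"); print(manip.read_state()["eef_pos"],proj("scene",[[675,299,33],[594,299,33]]))
cv2.imwrite("pics/c5.png",cv2.resize(p[165:255,370:425],None,fx=6,fy=6,interpolation=cv2.INTER_CUBIC))
E
```

```text
[634.02260594 299.0483036   56.98297124] [[393.30302922 238.43488055]
 [394.84863801 221.21294099]]
```

View pics/c5.png

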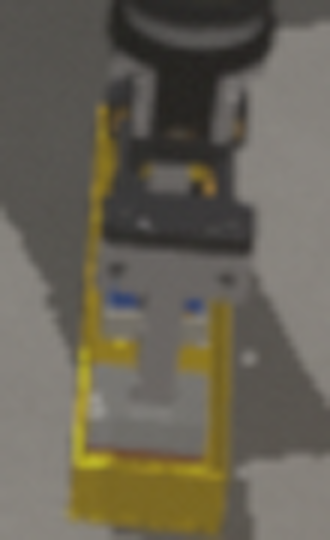

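Call:
step_arm --series '[0, -2, -4, 0, 0.25, 0, 0, -4, 0, 0.25, 0, 0, -3, 0, 0.25, 0, 0, 0, 0, 0.25]'

```text
clock: 10.68
eef_pos: [633.6, 297.0, 45.0]
eef_rot: [-3.141, 0.0, 1.605]
wrist_force: [0.3, 0.1, -0.2]
finger_gap: 70.5
finger_force: 0.0
```

Call:
step_arm --series '[0, 0, -6, 0, 0.25, 0, 0, -6, 0, 0.25, 0, 0, 0, 0, 0.35, 0, 0, 0, 0, 0.5, 0, 0, 0, 0, 0.7, 0, 0, 0, 0, 0.8, 0, 0, 0, 0, 1, 0, 0, 0, 0, 1, 0, 0, 0, 0, 1]' --squeeze 25

```text
clock: 11.8
eef_pos: [633.7, 297.0, 33.3]
eef_rot: [3.142, -0.0, 1.605]
wrist_force: [0.4, -0.0, -0.4]
finger_gap: 4.2
finger_force: 0.0
```

```bash
python3 - <<'E'
from h import *
p,_=manip.camera("scene"); t,_=manip.camera("top"); print(manip.read_state()["finger_gap"],manip.read_state()["wrist_force"])
a=cv2.resize(p[165:255,370:425],None,fx=6,fy=6,interpolation=cv2.INTER_CUBIC)
b=cv2.resize(t[150:240,215:270],None,fx=6,fy=6,interpolation=cv2.INTER_CUBIC)
cv2.imwrite("pics/c6.png",np.hstack([a,b]))
E
```

```text
0.5985678351030479 [ 0.80094728  0.61635232 -0.16016621]
```

View pics/c6.png

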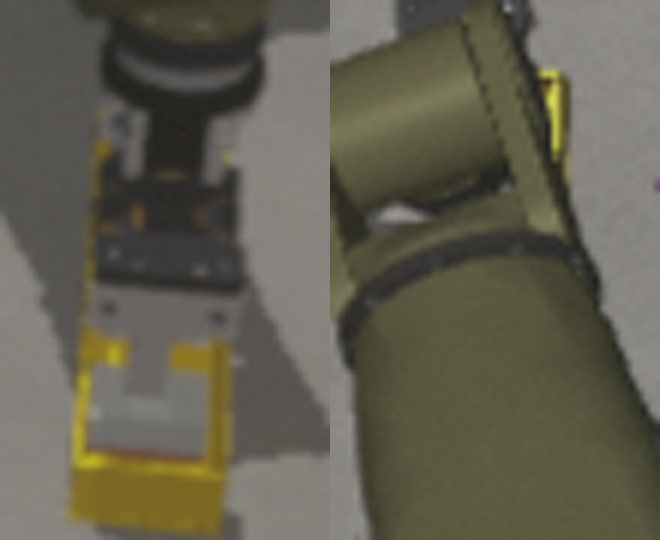

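The fingertips seem to end above the middle of the block, left crop (150,390), instead of straddling it. Checking with depth.

```bash
python3 - <<'E'
from h import *
p,d=manip.camera("scene"); i,f,R=cam("scene")
d0=np.load("scene0.npz")["d"]
def pt(u,v,d):
    z=d[v,u]; return (i["eye"]+R@np.array([(u-i["cx"])/f*z,(v-i["cy"])/f*z,z])).round(0)
for v in range(208,254,2): print(v,pt(394,v,d),pt(388,v,d),"| start",pt(394,v,d0))
print(proj("scene",[[634,298,8],[646,298,8],[646,298,33],[654,299,30],[654,299,4],[614,299,30]]).round(1))
s=manip.read_state(); print(s["eef_pos"],s["joints"],s["finger_gap"])
E
```

```text
208 [714. 291. 173.] [716. 275. 172.] | start [486. 293.   2.]
210 [724. 291. 174.] [724. 276. 172.] | start [501. 294.   5.]
212 [720. 292. 165.] [726. 276. 167.] | start [532. 294.  21.]
214 [718. 293. 156.] [722. 277. 157.] | start [544. 295.  22.]
216 [716. 293. 148.] [714. 277. 144.] | start [554. 295.  22.]
218 [714. 294. 139.] [712. 278. 135.] | start [566. 296.  23.]
220 [713. 294. 132.] [719. 278. 134.] | start [556. 297.   8.]
222 [647. 296.  72.] [569. 279.   7.] | start [560. 297.   2.]
224 [646. 297.  64.] [574. 279.   3.] | start [571. 298.   3.]
226 [649. 297.  59.] [615. 280.  28.] | start [583. 298.   5.]
228 [643. 298.  46.] [627. 281.  31.] | start [619. 298.  26.]
230 [645. 299.  40.] [1688.  282.  904.] | start [630. 299.  28.]
232 [1688.  282.  904.] [639. 282.  25.] | start [640. 299.  29.]
234 [649. 300.  28.] [650. 282.  27.] | start [650. 300.  29.]
236 [650. 301.  21.] [652. 283.  21.] | start [654. 301.  24.]
238 [655. 301.  18.] [659. 284.  19.] | start [652. 301.  15.]
240 [653. 302.   8.] [654. 284.   6.] | start [648. 302.   4.]
242 [651. 303.  -1.] [698. 285.  37.] | start [657. 303.   4.]
244 [697. 302.  32.] [697. 285.  29.] | start [702. 302.  36.]
246 [699. 303.  25.] [701. 286.  25.] | start [697. 303.  24.]
248 [698. 304.  16.] [700. 287.  16.] | start [697. 304.  16.]
250 [698. 304.   9.] [700. 287.   8.] | start [701. 304.  12.]
252 [702. 305.   5.] [701. 288.   1.] | start [698. 305.   1.]
[[393.  235.8]
 [392.8 238.4]
 [393.5 232. ]
 [393.6 234.6]
 [392.9 241.2]
 [394.4 226.1]]
[633.74632623 296.9757384   33.26236313] [ 3.85911120e-01  7.97501975e-01  1.17751051e+00 -3.76167309e-05
  1.16655453e+00  3.51503691e-01] 0.5747024137949877
```

Depth shows the block undisturbed (x 614–654, top z≈29). The fingertips are at z≈36, though the reported TCP is z=33, so the reported point is effectively at the fingertips. I'll use that from here: reopen and go lower, watching the force.

Call:
step_arm --series '[0, 0, 5, 0, 0.25, 0, 0, 0, 0, 0.25, 0, 0, 0, 0, 0.25, 0, 0, 0, 0, 0.25, 0, 0, 0, 0, 0.25, 0, 0, 0, 0, 0.25, 0, 0, -5, 0, 0.25, 0, 0, -5, 0, 0.25, 0, 0, -5, 0, 0.25, 0, 0, 0, 0, 0.25]' --squeeze 25

```text
clock: 13.2
eef_pos: [633.4, 296.9, 22.5]
eef_rot: [-3.141, 0.0, 1.605]
wrist_force: [-0.2, 0.5, 0.4]
finger_gap: 71.0
finger_force: 0.0
```

Call:
step_arm --series '[0, 0, -5, 0, 0.25, 0, 0, -4, 0, 0.25, 0, 0, -3, 0, 0.25, 0, 0, 0, 0, 0.35, 0, 0, 0, 0, 0.4, 0, 0, 0, 0, 0.5, 0, 0, 0, 0, 0.7, 0, 0, 0, 0, 0.8, 0, 0, 0, 0, 0.8]'

```text
clock: 14.32
eef_pos: [633.8, 297.0, 11.3]
eef_rot: [3.141, -0.0, 1.605]
wrist_force: [0.1, -0.5, 1.3]
finger_gap: 39.7
finger_force: 25.0
```

Call:
step_arm --series '[0, 0, 10, 0, 0.8, 0, 0, 25, 0, 0.8, 0, 0, 30, 0, 0.8, -16.4, -18.8, 5, -0.1645, 0.8, -16.4, -18.8, 0, -0.1645, 0.8, -16.4, -18.8, 0, -0.1645, 0.8, -16.4, -18.8, 0, -0.1645, 0.8, -16.4, -18.8, 0, -0.1645, 0.8, -16.4, -18.8, 0, -0.1645, 0.8, -16.4, -18.8, 0, -0.1645, 0.8, -16.4, -18.8, 0, -0.1645, 0.8, -16.4, -18.8, 0, -0.1645, 0.8, -16.4, -18.8, 0, -0.1645, 0.8, 0, 0, -20, 0, 0.8, 0, 0, -20, 0, 0.8, 0, 0, -10, 0, 0.8, 0, 0, 0, 0, 0.8]'

```text
clock: 16.45
eef_pos: [469.6, 109.0, 31.2]
eef_rot: [3.141, 0.001, -0.04]
wrist_force: [0.1, -0.6, -2.0]
finger_gap: 39.7
finger_force: 25.0
```

Call:
step_arm --series '[0, 0, -8, 0, 0.8, 0, 0, -6, 0, 0.8, 0, 0, -3, 0, 0.8, 0, 0, -2, 0, 0.8, 0, 0, -1, 0, 0.8, 0, 0, 0, 0, 0.8]'

```text
clock: 17.2
eef_pos: [469.8, 109.0, 11.3]
eef_rot: [-3.142, -0.0, -0.04]
wrist_force: [0.0, -0.2, -1.7]
finger_gap: 39.7
finger_force: 25.0
```

Call:
step_arm --series '[0, 0, -1, 0, 0.8, 0, 0, -1, 0, 0.8, 0, 0, 0, 0, 0.8]'

```text
clock: 17.58
eef_pos: [469.9, 109.0, 10.2]
eef_rot: [-3.142, -0.0, -0.04]
wrist_force: [-7.5, -1.1, 16.4]
finger_gap: 39.8
finger_force: 25.0
```

Call:
step_arm --series '[0, 0, 0.7, 0, 0.6, 0, 0, 0, 0, 0.4, 0, 0, 0, 0, 0.3, 0, 0, 0, 0, 0.2, 0, 0, 20, 0, 0.12, 0, 0, 30, 0, 0.12, 0, 0, 0, 0.1745, 0.12, 0, 0, 0, 0.1745, 0.12, 0, 0, 0, 0.1745, 0.12, 0, 0, 0, 0.1745, 0.12, 0, 0, 0, 0.1745, 0.12, 0, 0, 0, 0.1745, 0.12, 0, 0, 0, 0.1745, 0.12, 0, 0, 0, 0.1745, 0.12, 0, 0, 0, 0.1745, 0.12, 0, 0, 0, 0, 0.12]'

```text
clock: 19.58
eef_pos: [469.7, 109.0, 59.9]
eef_rot: [-3.142, -0.0, 1.53]
wrist_force: [0.3, 0.0, 0.1]
finger_gap: 82.7
finger_force: 0.0
```

```bash
python3 - <<'E'
from h import *
p,_=manip.camera("scene"); s=manip.read_state(); print(s["eef_pos"],s["eef_rot"],s["finger_gap"])
x,y=470,109
a=proj("scene",[[x,y,16]])[0].astype(int); print(a)
cv2.imwrite("pics/c7.png",cv2.resize(p[a[1]-60:a[1]+30,a[0]-50:a[0]+50],None,fx=6,fy=6,interpolation=cv2.INTER_CUBIC))
E
```

```text
[469.72622256 108.98135893  59.9291231 ] [-3.14154754e+00 -1.20137747e-05  1.52678158e+00] 82.35860210177204
[339 195]
```

View pics/c7.png

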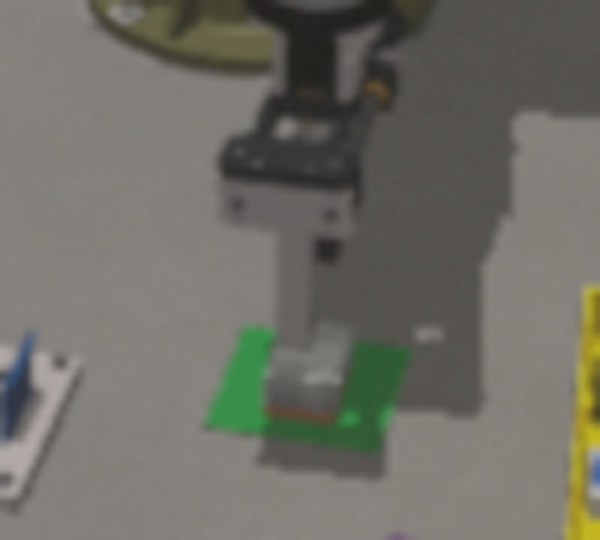

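The block sits flat on the mat at crop (310,380), copper down and length along x. The fingers are lined up over its ends.

Call:
step_arm --series '[1, 0, -15, 0, 0.12, 1, 0, -12, 0, 0.12, 0, 0, -10, 0, 0.12, 0, 0, -5, 0, 0.12, 0, 0, -3, 0, 0.12, 0, 0, 0, 0, 0.25, 0, 0, 0, 0, 0.3, 0, 0, 0, 0, 0.4, 0, 0, 0, 0, 0.5, 0, 0, 0, 0, 0.6, 0, 0, 0, 0, 0.6]' --squeeze 30

```text
clock: 21.0
eef_pos: [471.9, 109.0, 15.2]
eef_rot: [3.141, -0.0, 1.531]
wrist_force: [-1.2, 0.2, 5.5]
finger_gap: 57.8
finger_force: 30.0
```

Call:
step_arm --series '[0, 0, 15, 0, 0.6, 0, 0, 40, 0, 0.6, 0, 0, 40, 0, 0.6, 11.3, -29.2, 0, 0, 0.6, 11.3, -29.2, 0, 0, 0.6, 11.3, -29.2, 0, 0, 0.6, 11.3, -29.2, 0, 0, 0.6, 11.3, -29.2, 0, 0, 0.6, 11.2, -29.3, 0, 0, 0.6, 0, 0, -25, 0, 0.6, 0, 0, 0, 0, 0.6, 0, 0, 0, 0, 0.6]'

```text
clock: 22.5
eef_pos: [539.6, -66.1, 86.0]
eef_rot: [3.141, 0.0, 1.531]
wrist_force: [0.6, 0.6, -1.2]
finger_gap: 57.9
finger_force: 30.0
```

```bash
python3 - <<'E'
from h import *
print("mat block front",plane("scene",[(289+268/6,203.8),(289+335/6,203.8)],3).round(1))
p,_=manip.camera("scene"); s=manip.read_state(); print(s["eef_pos"])
a=proj("scene",[[540,-66,40]])[0].astype(int); print(a)
cv2.imwrite("pics/c8.png",cv2.resize(p[a[1]-45:a[1]+30,a[0]-50:a[0]+50],None,fx=8,fy=8,interpolation=cv2.INTER_CUBIC))
L=np.array([-.041,-.999]);N=np.array([539.7,-66.3]);Y=np.array([.999,-.041])
for lx in(-22.5,22.5):
  for ly,z in((25,46),(25,12)): print(lx,ly,z,(8*(proj("scene",[[*(N+lx*L+ly*Y),z]])-a+[50,45])).round(0))
E
```

```text
mat block front [[500.3  93.6   3. ]
 [493.6 130.3   3. ]]
[539.77927032 -66.07815226  86.1532587 ]
[283 196]
-22.5 25 46 [[440. 396.]]
-22.5 25 12 [[444. 463.]]
22.5 25 46 [[333. 381.]]
22.5 25 12 [[338. 448.]]
```

View pics/c8.png

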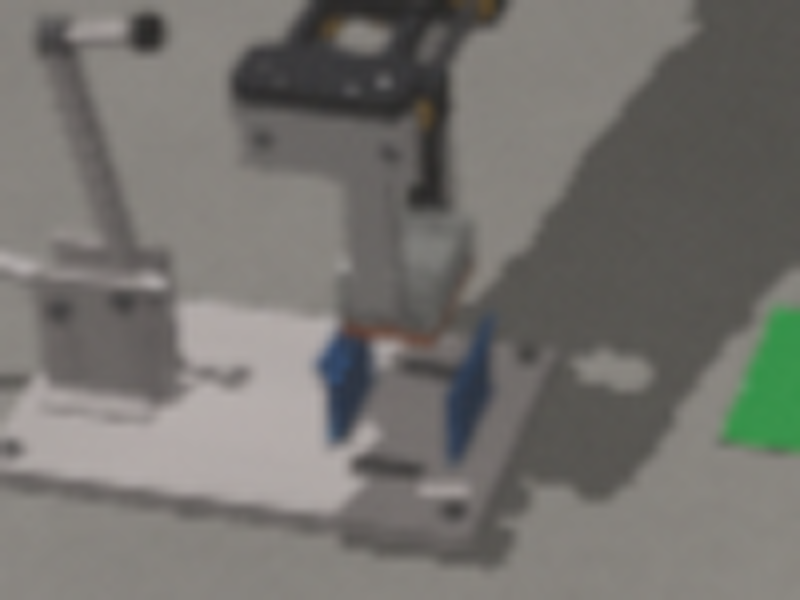

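```bash
python3 - <<'E'
from h import *
a=np.array([283,196]);L=np.array([-.041,-.999]);N=np.array([539.7,-66.1]);Y=np.array([.999,-.041])
for lx in(-20,20):
  for z in(74,100): print(lx,z,(8*(proj("scene",[[*(N+lx*L+29*Y),z]])-a+[50,45])).round(0))
E
```

```text
-20 74 [[428. 344.]]
-20 100 [[424. 290.]]
20 74 [[331. 331.]]
20 100 [[327. 277.]]
```

Call:
step_arm --series '[0, -3.5, -12, 0, 0.6, 0, 0, 0, 0, 0.6, 0, 0, 0, 0, 0.6]'

```text
clock: 22.92
eef_pos: [539.4, -69.8, 73.0]
eef_rot: [-3.141, -0.0, 1.531]
wrist_force: [0.3, -0.3, -2.2]
finger_gap: 57.8
finger_force: 30.0
```

```bash
python3 - <<'E'
from h import *
p,d=manip.camera("scene"); s=manip.read_state(); print(s["eef_pos"])
hsv=cv2.cvtColor(p,cv2.COLOR_BGR2HSV)
m=(((hsv[...,0]<14)|(hsv[...,0]>174))&(hsv[...,1]>60)).astype(np.uint8)
m[:190]=0;m[215:]=0;m[:,:265]=0;m[:,300:]=0
for v in range(190,215):
    u=np.nonzero(m[v])[0]
    if len(u): print(v,u,hsv[v,u,1])
z=s["eef_pos"][2]-12.2; e=s["eef_pos"]
L=np.array([-.041,-.999]);Y=np.array([.999,-.041])
for N in((e[0],e[1]),(e[0],e[1]+3.5)):
  print([proj("scene",[[*(np.array(N)+lx*L+29*Y),z+2]]).round(1) for lx in(-20,20)])
b=mask(p,(100,80,40),(128,255,255),(265,180,300,215))
for v in range(196,210,2): print(v,np.nonzero(b[v])[0])
E
```

```text
[539.47571824 -69.79982203  73.06457853]
195 [276 277 278 279 280 281] [65 83 87 93 77 68]
196 [278 279 280 281 282 283 284 285 286] [71 78 75 79 85 97 96 88 80]
[array([[285.5, 196.7]]), array([[273.5, 195. ]])]
[array([[286.6, 196.8]]), array([[274.6, 195.2]])]
196 [273 274 291 292]
198 [274 275 276 277 290 291 292]
200 [275 289 290 291 292]
202 [275 289 290]
204 [275 289 290]
206 [290]
208 []
```

Call:
step_arm --series '[0, -0.7, -6, 0, 0.6, 0, 0, -5, 0, 0.6, 0, 0, -4, 0, 0.6, 0, 0, 0, 0, 0.6]'

```text
clock: 23.48
eef_pos: [539.2, -70.5, 57.5]
eef_rot: [-3.141, -0.0, 1.531]
wrist_force: [-0.2, -0.7, -2.0]
finger_gap: 57.9
finger_force: 30.0
```

Call:
step_arm --series '[0, 0, -4, 0, 0.6, 0, 0, -4, 0, 0.6, 0, 0, -4, 0, 0.6, 0, 0, 0, 0, 0.6]'

```text
clock: 23.98
eef_pos: [539.2, -70.5, 45.6]
eef_rot: [-3.141, -0.0, 1.531]
wrist_force: [0.8, -0.2, -1.3]
finger_gap: 57.7
finger_force: 30.0
```

No side force, so it is between the cheeks. Lowering further.

Call:
step_arm --series '[0, 0, -5, 0, 0.6, 0, 0, -5, 0, 0.6, 0, 0, -4, 0, 0.6, 0, 0, -3, 0, 0.6, 0, 0, -2, 0, 0.6, 0, 0, 0, 0, 0.6]'

```text
clock: 24.72
eef_pos: [539.4, -70.5, 26.9]
eef_rot: [-3.141, -0.0, 1.531]
wrist_force: [0.4, -0.6, -0.5]
finger_gap: 57.9
finger_force: 30.0
```

Call:
step_arm --series '[0, 0, -1, 0, 0.6, 0, 0, -0.7, 0, 0.6, 0, 0, 0, 0, 0.6]'

```text
clock: 25.1
eef_pos: [539.4, -70.5, 25.2]
eef_rot: [3.142, -0.0, 1.531]
wrist_force: [-0.0, 0.4, -1.5]
finger_gap: 57.7
finger_force: 30.0
```

Call:
step_arm --series '[0, 0, -0.6, 0, 0.6, 0, 0, -0.6, 0, 0.6, 0, 0, 0, 0, 0.6]'

```text
clock: 25.48
eef_pos: [539.4, -70.5, 24.2]
eef_rot: [3.142, 0.0, 1.531]
wrist_force: [-1.7, 0.2, 2.7]
finger_gap: 57.6
finger_force: 30.0
```

Call:
step_arm --series '[0, 0, 0, 0, 0.35, 0, 0, 0, 0, 0.25, 0, 0, 0, 0, 0.15, 0, 0, 0, 0, 0.15, 0, 0, 10, 0, 0.15, 0, 0, 30, 0, 0.15, 0, 0, 50, 0, 0.15, 0, 0, 50, 0, 0.15, 0, 0, 50, 0, 0.2, 0, 0, 50, 0, 0.3, -2, -39, 0, 0, 0.4, -2, -39, 0, 0, 0.4, -2, -39, 0, 0, 0.4, -2, -39, 0, 0, 0.4, -1.4, -39, 0, 0, 0.4, -1, -39.5, 0, 0, 0.4, 0, 0, 0, 0, 0.4]'

```text
clock: 27.6
eef_pos: [528.3, -307.0, 264.1]
eef_rot: [-3.141, 0.0, 1.528]
wrist_force: [-0.3, 0.4, -0.2]
finger_gap: 56.4
finger_force: 0.0
```

```bash
python3 - <<'E'
from h import *
s=manip.read_state(); print(s["eef_pos"],s["finger_gap"])
p,d=manip.camera("scene"); t,_=manip.camera("top"); i,f,R=cam("scene")
def ray(n,uv):
    i,f,R=cam(n); r=R@[(uv[0]-i["cx"])/f,(uv[1]-i["cy"])/f,1]; return i["eye"],r/np.linalg.norm(r)
a=proj("scene",[[530,-301,82]])[0]; print("pred knob scene",a)
m=mask(p,(0,150,60),(6,255,255),(int(a[0])-15,int(a[1])-15,int(a[0])+15,int(a[1])+15)); v,u=np.nonzero(m); print("scene knob",u.mean(),v.mean(),len(u),u.min(),u.max(),v.min(),v.max())
# block in nest: heights by depth on the scene view, predicted top corners
N=np.array([539.7,-66.3]);L=np.array([-.041,-.999]);Y=np.array([.999,-.041])
for lx,ly in((0,0),(0,15),(10,10),(-10,10),(0,25)):
    q=proj("scene",[[*(N+lx*L+ly*Y),38]])[0]; uu,vv=np.round(q).astype(int); z=d[vv,uu]
    P=i["eye"]+R@np.array([(uu-i["cx"])/f*z,(vv-i["cy"])/f*z,z]); print(lx,ly,(uu,vv),P.round(0),p[vv,uu])
E
```

```text
[ 528.34824202 -306.99764934  264.14354985] 56.44252615539614
pred knob scene [214.95920465 177.20418367]
scene knob 215.25 175.16666666666666 24 212 218 173 178
0 0 (np.int64(284), np.int64(197)) [535. -67.  35.] [187 189 189]
0 15 (np.int64(282), np.int64(200)) [553. -69.  35.] [148 152 153]
10 10 (np.int64(280), np.int64(198)) [540. -79.  33.] [176 180 181]
-10 10 (np.int64(286), np.int64(199)) [544. -57.  35.] [171 175 177]
0 25 (np.int64(281), np.int64(202)) [563. -69.  35.] [129 132 133]
```

Call:
step_arm --series '[0.7, 2, -50, 0, 0.4, 0, 0, -50, 0, 0.4, 0, 0, -50, 0, 0.4, 0, 0, -25, 0, 0.4, 0, 0, -13, 0, 0.4, 0, 0, -8, 0, 0.4, 0, 0, 0, 0, 0.5, 0, 0, 0, 0, 0.65, 0, 0, 0, 0, 1, 0, 0, 0, 0, 1, 0, 0, 0, 0, 1]' --squeeze 25

```text
clock: 29.08
eef_pos: [529.7, -303.2, 68.4]
eef_rot: [3.142, 0.0, 1.531]
wrist_force: [-2.8, -0.3, 4.2]
finger_gap: 25.7
finger_force: 25.0
```

```bash
python3 arc.py 1.30 -0.27 20 1
```

```text
0.1, 2.3, 7.1, 0, 1, 0.1, 2.8, 6.9, 0, 1, 0.1, 3.4, 6.7, 0, 1, 0.2, 3.9, 6.4, 0, 1, 0.2, 4.4, 6.1, 0, 1, 0.2, 4.8, 5.7, 0, 1, 0.2, 5.2, 5.3, 0, 1, 0.2, 5.6, 4.9, 0, 1, 0.2, 6.0, 4.4, 0, 1, 0.3, 6.3, 3.9, 0, 1, 0.3, 6.6, 3.4, 0, 1, 0.3, 6.9, 2.9, 0, 1, 0.3, 7.1, 2.3, 0, 1, 0.3, 7.2, 1.8, 0, 1, 0.3, 7.4, 1.2, 0, 1, 0.3, 7.4, 0.6, 0, 1, 0.3, 7.5, 0.0, 0, 1, 0.3, 7.4, -0.5, 0, 1, 0.3, 7.4, -1.1, 0, 1, 0.3, 7.3, -1.7, 0, 1
```

Call:
step_arm --series '[0.1, 2.3, 7.1, 0, 1, 0.1, 2.8, 6.9, 0, 1, 0.1, 3.4, 6.7, 0, 1, 0.2, 3.9, 6.4, 0, 1, 0.2, 4.4, 6.1, 0, 1, 0.2, 4.8, 5.7, 0, 1, 0.2, 5.2, 5.3, 0, 1, 0.2, 5.6, 4.9, 0, 1, 0.2, 6.0, 4.4, 0, 1, 0.3, 6.3, 3.9, 0, 1, 0.3, 6.6, 3.4, 0, 1, 0.3, 6.9, 2.9, 0, 1]'

```text
clock: 30.58
eef_pos: [532.1, -244.4, 132.3]
eef_rot: [3.141, 0.0, 1.531]
wrist_force: [-4.6, -2.9, 4.2]
finger_gap: 25.8
finger_force: 25.0
```

Call:
step_arm --series '[0.3, 7.1, 2.3, 0, 1, 0.3, 7.2, 1.8, 0, 1, 0.3, 7.4, 1.2, 0, 1, 0.3, 7.4, 0.6, 0, 1, 0.3, 7.5, 0.0, 0, 1, 0.3, 7.4, -0.5, 0, 1, 0.3, 7.4, -1.1, 0, 1, 0, 0, 0, 0, 1]'

```text
clock: 31.58
eef_pos: [534.3, -192.1, 136.2]
eef_rot: [-3.141, -0.001, 1.531]
wrist_force: [-4.6, 4.1, 4.9]
finger_gap: 25.8
finger_force: 25.0
```

Call:
step_arm --series '[0.3, 4, -0.7, 0, 1, 0.1, 3.5, -0.8, 0, 1, 0, 0, 0, 0, 1]'

```text
clock: 31.95
eef_pos: [534.5, -187.2, 135.0]
eef_rot: [3.141, 0.003, 1.531]
wrist_force: [-4.9, -11.6, 5.9]
finger_gap: 25.9
finger_force: 25.0
```

Call:
step_arm --series '[0, 2, -0.4, 0, 1, 0, 0, 0, 0, 1, 0, 0, 0, 0, 1]'

```text
clock: 32.33
eef_pos: [534.6, -186.8, 134.9]
eef_rot: [3.14, 0.005, 1.53]
wrist_force: [-5.7, -21.3, 6.4]
finger_gap: 25.6
finger_force: 25.0
```

Call:
step_arm --series '[0, -1.5, 0.3, 0, 0.7, 0, 0, 0, 0, 0.5, 0, 0, 0, 0, 0.4, 0, 0, 0, 0, 0.4, 0, 0, 15, 0, 0.4, 0, 0, 40, 0, 0.4, 0, 0, 50, 0, 0.4, -25, -30, 20, 0, 0.4, -30, -40, 0, 0, 0.4, -30, -40, 0, 0, 0.4, -30, -40, 0, 0, 0.4, -10, -20, 0, 0, 0.4, 0, 0, 0, 0, 0.4]'

```text
clock: 33.95
eef_pos: [409.0, -356.3, 260.3]
eef_rot: [3.141, 0.001, 1.529]
wrist_force: [-0.5, -0.1, -0.3]
finger_gap: 56.5
finger_force: 0.0
```

```bash
python3 - <<'E'
from h import *
s=manip.read_state(); print(s["eef_pos"],s["wrist_force"])
p,d=manip.camera("scene"); t,_=manip.camera("top")
def ray(n,uv):
    i,f,R=cam(n); r=R@[(uv[0]-i["cx"])/f,(uv[1]-i["cy"])/f,1]; return i["eye"],r/np.linalg.norm(r)
o=[]
for n,im,b in(("top",t,(375,195,415,228)),("scene",p,(228,145,260,178))):
    m=mask(im,(0,150,80),(6,255,255),b); q=np.argwhere(m).mean(0)[::-1]; print(n,q,(m>0).sum()); o.append(ray(n,q))
(a,u),(b,v)=o; k=np.linalg.lstsq(np.c_[u,-v],b-a,rcond=None)[0]; K=(a+u*k[0]+b+v*k[1])/2; print("knob",K)
for n,im,bx in(("top",t,(222,155,262,262)),):
    print("tray px",(mask(im,(22,100,60),(35,255,255),bx)>0).sum())
i,f,R=cam("scene")
for ly in(20,27):
    q=proj("scene",[[539.7+ly,-66.3,38]])[0]; uu,vv=np.round(q).astype(int); z=d[vv,uu]
    print((i["eye"]+R@np.array([(uu-i["cx"])/f*z,(vv-i["cy"])/f*z,z])).round(0))
# bystander change vs. first pictures
for n,im in(("top",t),("scene",p)):
    df=(cv2.absdiff(im,np.load(n+"0.npz")["p"]).max(2)>60).astype(np.uint8)
    c,l,st,ce=cv2.connectedComponentsWithStats(df)
    print(n,[(x[:5].tolist()) for x in st[1:] if x[4]>8])
E
```

```text
[ 409.00442589 -356.33135711  260.32201028] [-0.49701684 -0.13869164 -0.33079333]
top [391.71666667 211.48333333] 60
scene [245.925 162.   ] 40
knob [ 535.21636013 -185.25773823  156.93097551]
tray px 1706
[557. -68.  34.]
[567. -65.  38.]
top [[235, 176, 17, 13, 212], [344, 204, 5, 17, 32], [352, 204, 5, 8, 19], [348, 215, 7, 6, 25], [357, 222, 167, 162, 5957], [97, 286, 197, 114, 8917], [262, 319, 96, 40, 1411], [331, 338, 7, 6, 22], [400, 342, 60, 58, 591], [300, 346, 7, 7, 32], [297, 354, 35, 32, 454], [266, 377, 6, 9, 17], [282, 380, 8, 13, 49], [357, 387, 15, 13, 92], [405, 387, 3, 7, 10]]
scene [[207, 0, 98, 35, 1340], [316, 0, 41, 57, 1485], [370, 0, 123, 68, 2959], [206, 4, 9, 9, 46], [187, 8, 13, 7, 56], [452, 11, 8, 5, 16], [173, 19, 32, 24, 368], [445, 18, 5, 5, 10], [458, 20, 25, 12, 143], [208, 26, 11, 15, 104], [494, 36, 5, 13, 32], [184, 44, 21, 6, 81], [195, 52, 12, 5, 31], [464, 66, 23, 9, 85], [177, 77, 35, 30, 243], [443, 77, 41, 17, 247], [350, 80, 33, 34, 733], [302, 87, 12, 16, 98], [482, 95, 14, 10, 69], [273, 187, 7, 3, 12], [275, 196, 5, 7, 20], [282, 198, 4, 4, 13], [276, 204, 13, 5, 47], [385, 225, 20, 17, 300]]
```

```bash
python3 -c "
from cell import manip
print(manip.sign_off())"
```

```text
the job is handed in; nothing more can be done
None
```

I opened the clamp, moved the silver block from the tray via the mat into the nest (fins up), and swung the handle back to its stop so the pad clamps it; the job was handed in at about 34 s, the other things undisturbed, verdict not shown.

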